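# Gauge a spacer sleeve and hold it over its stud

### The job

Two aluminium spacer sleeves stand on the bench, alike outside, but one is bored too small for the studs of the power unit: slide the good one right down over the gauge pin to prove its fit, and leave the undersize one in the reject tray. Carry the good sleeve over the parts of the power unit to the bare stud and finish there with it still in the grip, held still for the camera check: upright, bore centred over the stud, a few millimetres above the tip, not set down or let go. Neither the robot nor a sleeve may touch the power unit, and the other things on the bench stay where they are.

Things in the scene. Friction and masses are not known exactly. Their poses are not given: they have to be found in the camera images.
- wide_sleeve_center (a point): The good spacer sleeve: plain aluminium tube, 26 mm outside diameter, 40 mm long, bore 14 mm, about 45 g. It stands upright on the bench and starts on either of the two sleeve places. The point is the centre of the tube, 20 mm above its underside; z is the tube's axis.
- narrow_sleeve_center (a point): The wrong sleeve: same tube, 26 mm outside, 40 mm long, but the bore is only 9 mm, so it stops on the nose of the gauge pin. Seen from above its hole is clearly smaller. It stands upright on the bench on the other sleeve place. The point is the tube's centre, 20 mm above its underside.
- gauge_seat (a point): Gauge pin stand, fixed to the bench: dark round steel base, 70 mm across, 12 mm high, with one bright upright pin in its middle, 12 mm diameter, rising 50 mm above the base; the top 8 mm of the pin taper to 6 mm. The point lies on the pin's axis at the base's top face, where the underside of a fully seated sleeve rests; z is up.
- stud_tip (a point): Top of the bare stud, the middle one of three threaded steel studs in line along the power unit's y axis, 60 mm apart. It is 12 mm in diameter, its top 8 mm taper to 6 mm, tip 80 mm above the bench. The two outer studs are as high and already carry a sleeve (26 mm across, top 64 mm above the bench). The point is the centre of the tip; axes are the power unit's, z up.
- reject_tray_in (a point): Reject tray, fixed to the bench: open grey tray, 130 x 110 mm outside (its x and y), 40 mm high, walls and floor 3 mm. The point is the centre of its inner floor, 3 mm above the bench; z is up.
- tape_roll: Roll of amber tape lying flat, 50 mm across, 19 mm high, loose bystander. Origin at its underside.
- screw_jar: Clear jar with black lid, 48 mm across, 60 mm high, loose bystander. Origin at its underside.
- cleaner_bottle: White bottle with black cap, 48 mm across, 110 mm high, loose bystander. Origin at its underside.
- small_board: Small loose green circuit board, 60 x 45 mm, parts on it up to 12 mm high, loose bystander. Origin at its underside.
- wrench: Steel spanner, 150 mm long, lying flat, loose bystander. Origin at its underside.
- screwdriver: Screwdriver with black handle, 190 mm long, lying, loose bystander. Origin at its underside.
- brush: Small brush with black handle, 160 mm long, lying, loose bystander. Origin at its underside.
- wide_sleeve: The good sleeve again: origin at the centre of its underside, z along its axis.
- narrow_sleeve: The wrong sleeve again: origin at the centre of its underside.
- power_unit: Power unit, fixed: aluminium plate 170 x 210 mm (its x, y), green board on top 18 mm above the bench. Origin on the bench under the bare stud. Along y at x = -48 mm stand four black capacitors (30 mm across, tops 93 mm above the bench); at x = 35 to 69 mm a finned cooling block (150 mm in y, top 72 mm above the bench). Between them, the lane along y over the studs is free above 80 mm.
Not all that is in view belongs to the job. What is shaped like the wide_sleeve but black is not meant. What is shaped like the narrow_sleeve but turquoise is not meant.

How it is judged:
By the outcome, as a careful person would: the job done as asked, in the order asked, and still so for the second after the job is handed in, while the arm keeps its last pose, push and grip.
It also fails if it takes over 64 s, if anything falls off the work surface, if the arm or the gripper's body presses on something with over 40 N, if the wrist force passes 120 N, or if a joint passes its speed limit or range.

### The arm

A 6-joint arm with a two-finger parallel gripper is mounted at the origin on the work surface. World frame = base frame: x ahead of the robot, y to its left, z up, the work surface at z = 0. Lengths are in m, angles in rad, forces in N, time in s.
With the tool pointing down it reaches from about 0.35 to 0.725 m from the base axis. Payload 6 kg.
Tool frame: the origin (TCP) lies midway between the tips of the shut fingers; the grasp point (between the pads) lies 19 mm behind it; z points along the fingers, x is the direction in which the jaws open and shut, and the axes are right-handed (so a half turn about z gives the same grasp; the last joint's range is limited). The gripper opens to 85 mm and grips with 20 to 120 N. Pads are 22 mm wide; open, the fingers measure 114 mm over their backs; the gripper's body (76 mm by 85 mm) begins 54 mm behind the grasp point. The pads swing forward as they close: fully open they stand 13 mm farther back than shut.
Start: joints at [1.563, 0.04, 0.085, 0, -1.615, -0.334], TCP at [0.201, 0.565, 0.231] pointing down, gripper open.
Joint ranges: [-2.56, 2.56], [-1.29, 2.01], [-1.08, 1.49], [-3.29, 1.98], [-2.81, -0.18], [-2.99, 2.99]. Speed limits (rad/s): [2.57, 2.57, 3.01, 3.14, 3.14, 3.14].

### API

Orientations are given as a rotation vector (axis times angle).
In Python, from bench import * gives the robot as it stands. Calls block until the motion is done:
- move_to(position, orientation): joint-space move of the TCP to a pose.
- movel(position, orientation=None, v=0.15, guard=None): straight line of the TCP; orientation=None keeps the orientation; v is the mean speed in m/s. With guard (N) it stops when the force on the tool has changed by that much, and returns True; else False.
- move_joints(angles): joint-space move.
- gripper_to(opening, grip_force=None): opening from 0.0 (shut) to 1.0 (fully open); grip_force is the grip in N (None keeps the last); returns when the fingers have stopped.
- wait(seconds).
- inverse_kinematics(position, orientation): joint angles nearest the present ones, or None.
- state(): the state.
- read_camera(name): name is "side" or "top" or "wrist"; returns a dict with "color" (384x512x3 uint8, red, green, blue), "z_map" (384x512 float32, m along the optical axis (not along the pixel's ray), 0 where there is no reading), "fx", "fy", "cx", "cy" (pixels), "extrinsics" (4x4, takes a point from camera to world coordinates); the wrist camera has in their place "T_tool_cam" (4x4, takes a point from camera to tool coordinates, whose origin is the TCP and whose axes are the tool frame's). Camera axes: x right, y up, looking along -z (the intrinsics and any distortion apply to the point x, -y, -z); pixel columns grow to the right and rows downward; lengths in m; the calibration is good to about 2 mm. A picture is of the moment at which its call begins: read the wrist's pose just before it.
A pose or a line that the arm cannot do raises IKError and nothing moves.
- hand_in(): hands the job in, once; it reports no verdict.
The state is a dict: "t": time; "joint_positions": joint angles; "joint_velocities": joint speeds; "effort": joint torques, N m; "eef_pos": TCP position; "eef_rot": TCP orientation; "wrist_force": force on the tool from outside, world axes, zero at the start; "wrist_torque": the same for the moment, N m; "gripper_width": opening from 0.0 (shut) to 1.0 (fully open).
Only numpy, scipy, OpenCV 4.12 (cv2) and the standard library are available. Lean on these libraries where they do the work, as an engineer would, in place of code of your own. Each camera call takes 0.05 s, during which the arm holds its last target.

## Working session

There is one attempt and no reset: what is moved stays moved. The work goes in short steps, each a Python script; the robot and the scene stay as the last script left them, time stands still between calls to the robot, and variables do not carry over. Pictures are saved under pics/ and viewed, and the job is handed in when it is done.

```bash
mkdir -p pics; ls; cat > h.py <<'E'
from bench import *
import numpy as np, cv2
from scipy.spatial.transform import Rotation as R
def snap(name,fn):
    s=state(); c=read_camera(name)
    if name=="wrist":
        T=np.eye(4);T[:3,:3]=R.from_rotvec(s["eef_rot"]).as_matrix();T[:3,3]=s["eef_pos"]
        c["extrinsics"]=T@np.array(c["T_tool_cam"])
    cv2.imwrite(f"pics/{fn}.png",c["color"][:,:,::-1]); np.save(f"pics/{fn}.npy",c,allow_pickle=True)
    return c
def load(fn): return np.load(f"pics/{fn}.npy",allow_pickle=True).item()
def px(c,u,v,z=None):
    """world pt at pixel: by depth, or at world height z"""
    d=np.array([(u-c["cx"])/c["fx"],-(v-c["cy"])/c["fy"],-1.0]);E=np.array(c["extrinsics"])
    r=E[:3,:3]@d;o=E[:3,3]
    k=c["z_map"][int(round(v)),int(round(u))] if z is None else (z-o[2])/r[2]
    return o+k*r
def crop(fn,u0,v0,u1,v1,s,out):
    im=cv2.imread(f"pics/{fn}.png")[v0:v1,u0:u1]
    cv2.imwrite(f"pics/{out}.png",cv2.resize(im,None,fx=s,fy=s,interpolation=cv2.INTER_CUBIC))
E
python3 - <<'E'
from h import *
for n in("top","side","wrist"):
    c=snap(n,n+"0"); print(n,[k for k in c],c["fx"],c["fy"],c["cx"],c["cy"],np.round(c["extrinsics"],3).tolist())
print(state())
E
```

```text
pics
top ['color', 'z_map', 'fx', 'fy', 'cx', 'cy', 'extrinsics'] 409.46734644679844 409.46734644679844 260.43038238539754 196.1662790915036 [[0.004, 0.995, -0.097, 0.408], [-1.0, 0.004, -0.002, 0.026], [-0.002, 0.097, 0.995, 1.453], [0.0, 0.0, 0.0, 1.0]]
side ['color', 'z_map', 'fx', 'fy', 'cx', 'cy', 'extrinsics'] 416.1635612264783 416.1635612264783 255.3672187763779 193.13724625663548 [[-0.843, 0.426, -0.328, 0.173], [-0.537, -0.646, 0.542, 0.646], [0.019, 0.633, 0.774, 0.962], [0.0, 0.0, 0.0, 1.0]]
wrist ['color', 'z_map', 'fx', 'fy', 'cx', 'cy', 'T_tool_cam', 'extrinsics'] 277.5621154345369 277.5621154345369 255.11558647532115 190.43696216637392 [[-0.335, 0.909, 0.248, 0.264], [-0.942, -0.324, -0.087, 0.543], [0.002, -0.263, 0.965, 0.373], [0.0, 0.0, 0.0, 1.0]]
{'t': 0.15, 'joint_positions': array([ 1.56272805e+00,  4.07240534e-02,  8.40729033e-02, -3.49947195e-04,
       -1.61552002e+00, -3.33715436e-01]), 'joint_velocities': array([-0.00129614, -0.00158384,  0.00222326,  0.00158069,  0.00052515,
        0.0016603 ]), 'effort': array([-1.74418674e-03, -3.68613017e+01,  3.47691929e+01,  6.93629265e+00,
       -4.36662362e-03, -2.85958393e-06]), 'eef_pos': array([0.20094451, 0.56508637, 0.23049516]), 'eef_rot': array([ 1.81069522e+00, -2.56596269e+00,  1.43369105e-03]), 'wrist_force': array([-0.80014612,  0.16266199,  0.56914047]), 'wrist_torque': array([-0.02374154, -0.02278303, -0.00523911]), 'gripper_width': 0.9979422103537644}
```

View pics/top0.png

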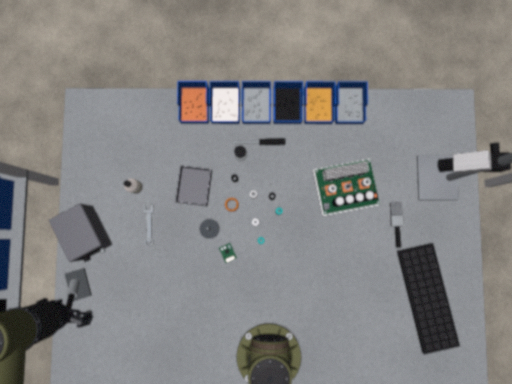

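View pics/side0.png

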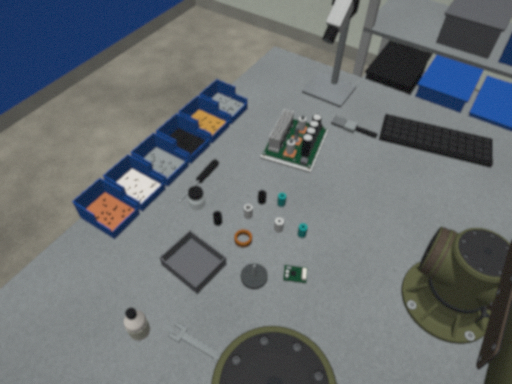

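View pics/wrist0.png

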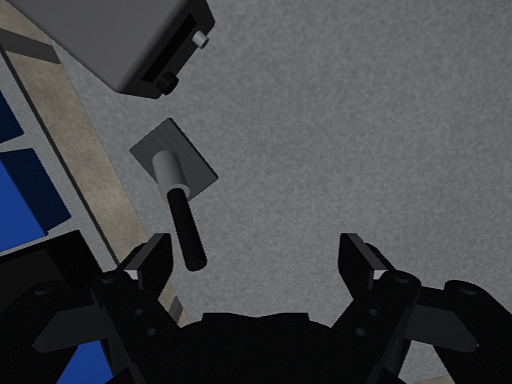

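Candidates in the top picture: two aluminium sleeves at (253,194) and (255,222). The black look-alikes are at (235,178) and (272,196), the turquoise ones at (279,211) and (261,240). Only the two aluminium ones are wanted, so I'll check them in a close crop.

```bash
python3 - <<'E'
from h import *
crop("top0",170,150,300,270,6,"tc1"); crop("top0",300,145,400,230,8,"tc2"); crop("side0",180,170,330,300,5,"sc1"); crop("side0",255,100,335,175,8,"sc2")
c=load("top0")
for n,u,v in [("A",253,194),("B",255,222),("gauge",209,228),("tray",194,186),("stud",347,186),("tape",232,205),("jar",240,151),("bk1",235,178),("bk2",272,196),("t1",279,211),("t2",261,240),("board",228,253)]:
    print(n,px(c,u,v).round(3))
E
```

```text
A [ 0.558  0.056 -0.003]
B [ 0.458  0.048 -0.012]
gauge [0.435 0.204 0.055]
tray [0.585 0.266 0.003]
stud [ 0.581 -0.269  0.052]
tape [ 0.518  0.13  -0.002]
jar [0.702 0.1   0.053]
bk1 [ 0.615  0.12  -0.002]
bk2 [ 0.551 -0.012 -0.003]
t1 [ 0.497 -0.037 -0.006]
t2 [ 0.394  0.026 -0.001]
board [0.349 0.142 0.008]
```

View pics/tc1.png

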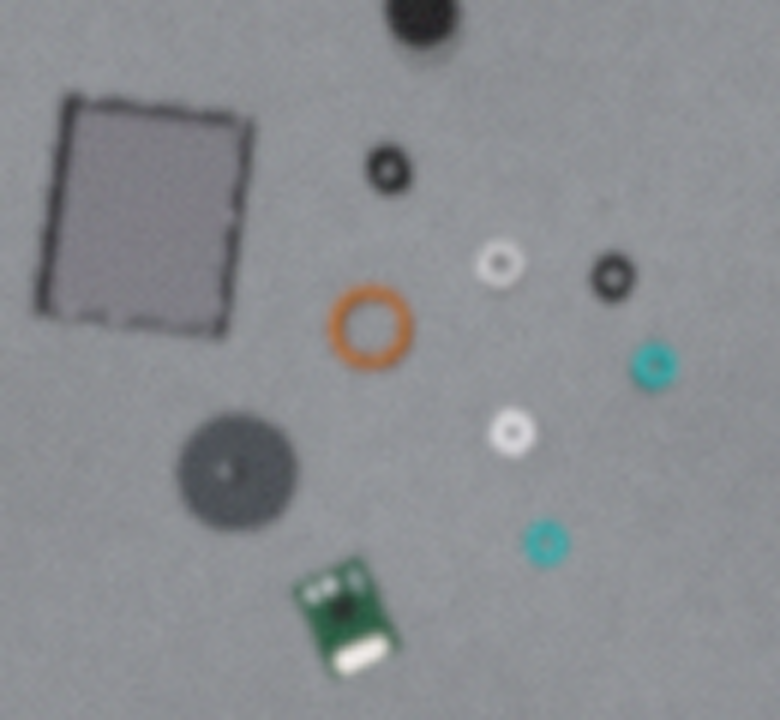

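View pics/tc2.png

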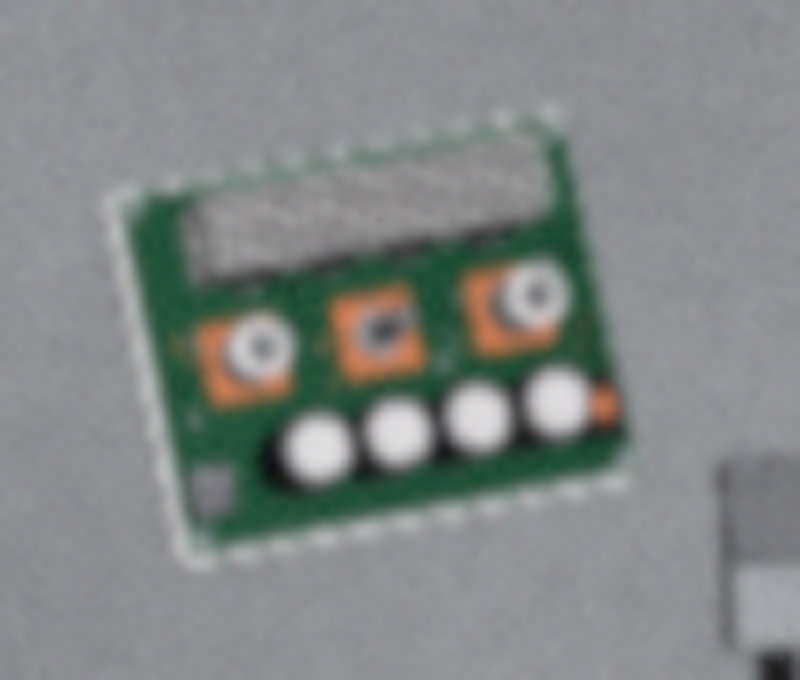

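View pics/sc1.png

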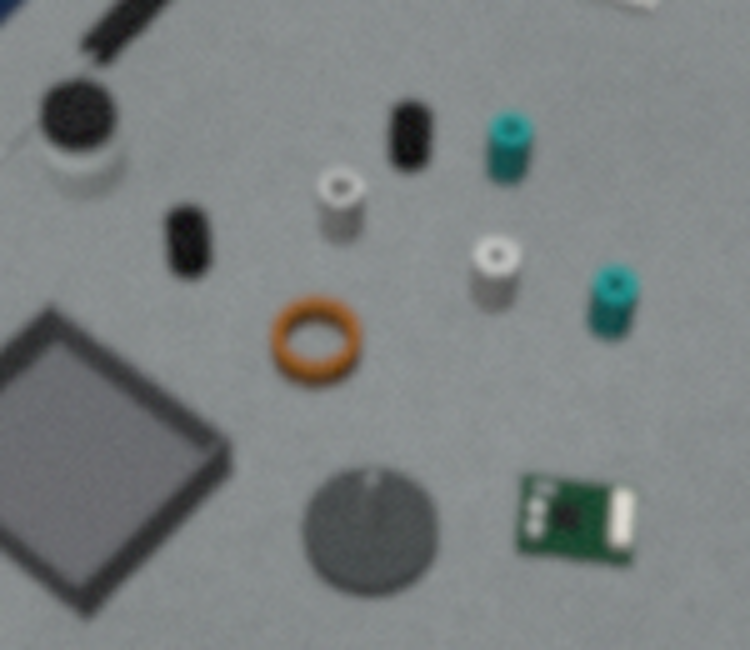

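View pics/sc2.png

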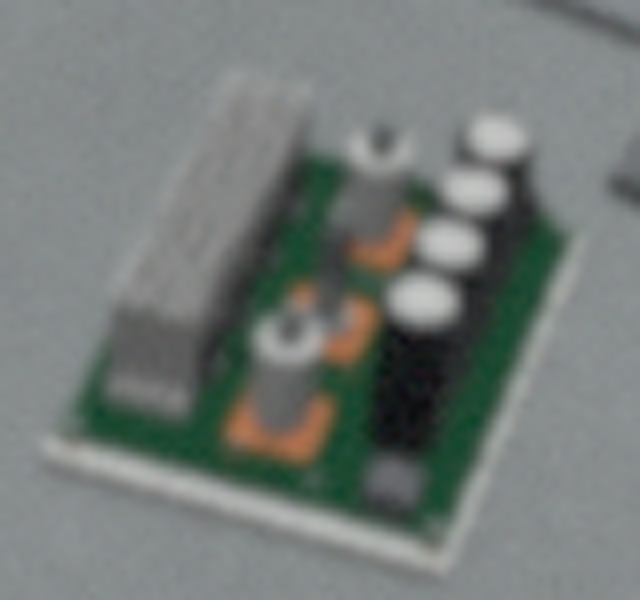

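The crop shows that the far aluminium sleeve A (253,194) has the larger hole, so it is the good one. B (255,222) has the smaller hole. The power unit's capacitors face the robot, with a yaw of about +9 to 10°. Next I'll take a wrist view of the sleeves to refine this.

```bash
cat >> h.py <<'E'
def down(a):
    c,s=np.cos(a),np.sin(a)
    return R.from_matrix(np.array([[c,s,0],[s,-c,0],[0,0,-1]]).T.reshape(3,3).T if False else np.column_stack([[c,s,0],[s,-c,0],[0,0,-1]])).as_rotvec()
E
python3 - <<'E'
from h import *
c=load("wrist0");print(np.round(c["T_tool_cam"],4).tolist())
t=load("top0")
for n,u,v,z in [("A",170+500/6,150+263/6,.04),("B",170+512/6,150+432/6,.04),("gaugebase",170+238/6,150+472/6,.012),("pin",170+226/6,150+467/6,.062),("tray",170+147/6,150+215/6,.02),("stud",300+388/8,145+328/8,.08),("sl",300+260/8,145+346/8,.064),("sr",300+537/8,145+292/8,.064),("jar",170+423/6,150+12/6,.06)]:
    print(n,px(t,u-.5,v-.5,z).round(4))
for deg in(-180,-90,-80,0,90,100):
    for p in([.545,.053,.2],[.425,.205,.1],[.57,-.265,.15]):
        q=inverse_kinematics(p,down(np.radians(deg)));print(deg,p,None if q is None else np.round(q,2))
E
```

```text
[[1.0, 0.0003, -0.0001, 0.0], [0.0003, -0.9648, -0.2629, -0.0668], [-0.0001, 0.2629, -0.9648, -0.1426], [0.0, 0.0, 0.0, 1.0]]
A [0.5556 0.0553 0.04  ]
B [0.458  0.0479 0.04  ]
gaugebase [0.4351 0.2085 0.012 ]
pin [0.4369 0.209  0.062 ]
tray [0.5853 0.2634 0.02  ]
stud [ 0.5792 -0.2667  0.08  ]
sl [ 0.5733 -0.2154  0.064 ]
sr [ 0.597  -0.3341  0.064 ]
jar [0.6987 0.1001 0.06  ]
-180 [0.545, 0.053, 0.2] [ 0.46 -0.1  -0.11  0.   -1.56 -0.46]
-180 [0.425, 0.205, 0.1] [ 0.88 -0.29 -0.46  0.   -1.41 -0.88]
-180 [0.57, -0.265, 0.15] [-0.12  0.12  0.02  0.   -1.47  0.12]
-90 [0.545, 0.053, 0.2] [ 0.46 -0.1  -0.11  0.   -1.56  1.11]
-90 [0.425, 0.205, 0.1] [ 0.88 -0.29 -0.46  0.   -1.41  0.69]
-90 [0.57, -0.265, 0.15] [-0.12  0.12  0.02  0.   -1.47  1.69]
-80 [0.545, 0.053, 0.2] [ 0.46 -0.1  -0.11  0.   -1.56  1.28]
-80 [0.425, 0.205, 0.1] [ 0.88 -0.29 -0.46  0.   -1.41  0.87]
-80 [0.57, -0.265, 0.15] [-0.12  0.12  0.02  0.   -1.47  1.86]
0 [0.545, 0.053, 0.2] [ 0.46 -0.1  -0.11  0.   -1.56  2.68]
0 [0.425, 0.205, 0.1] [ 0.88 -0.29 -0.46  0.   -1.41  2.26]
0 [0.57, -0.265, 0.15] None
90 [0.545, 0.053, 0.2] [ 0.46 -0.1  -0.11  0.   -1.56 -2.03]
90 [0.425, 0.205, 0.1] [ 0.88 -0.29 -0.46  0.   -1.41 -2.45]
90 [0.57, -0.265, 0.15] [-0.12  0.12  0.02  0.   -1.47 -1.45]
100 [0.545, 0.053, 0.2] [ 0.46 -0.1  -0.11  0.   -1.56 -1.86]
100 [0.425, 0.205, 0.1] [ 0.88 -0.29 -0.46  0.   -1.41 -2.28]
100 [0.57, -0.265, 0.15] [-0.12  0.12  0.02  0.   -1.47 -1.28]
```

Top-view estimates: A (0.556, 0.055), B (0.458, 0.048), pin (0.437, 0.209), tray (0.585, 0.263), stud (0.579, -0.267).

```bash
python3 - <<'E'
from h import *
move_to([.51,.07,.20],down(np.pi)); c=snap("wrist","w1"); print(state()["t"])
im=c["color"][:,:,::-1]; cv2.imwrite("pics/w1b.png",cv2.resize(im,(768,576),interpolation=cv2.INTER_CUBIC))
E
```

```text
2.3
```

View pics/w1b.png

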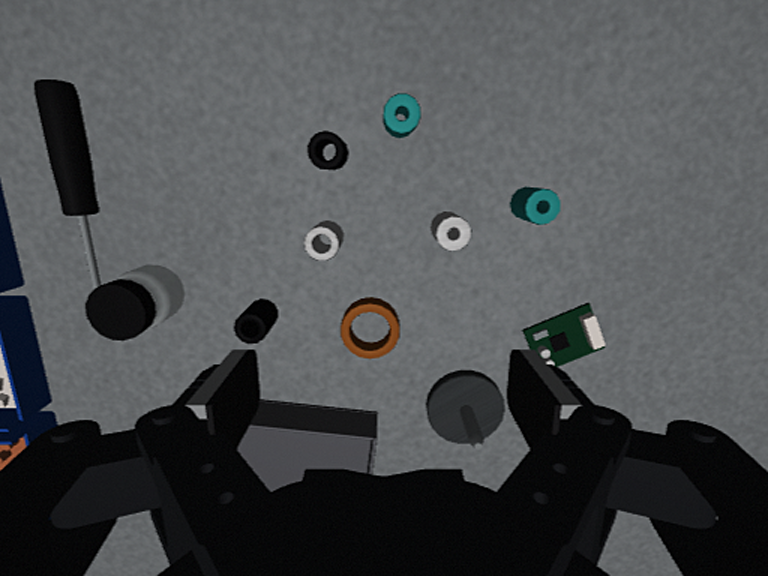

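The wide bore is clear at about (322,243) in the 1.5x picture and the narrow one at (454,233). The black and turquoise tubes are separate. The pin tip shows near (477,443).

```bash
python3 - <<'E'
from h import *
crop("w1",190,130,330,185,5,"w1c"); crop("w1",270,230,350,310,7,"w1d")
E
```

```text
(no output)
```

View pics/w1c.png

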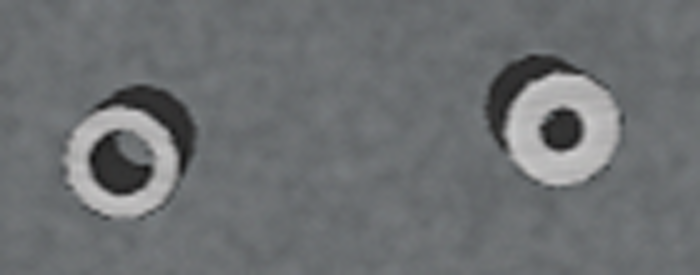

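View pics/w1d.png

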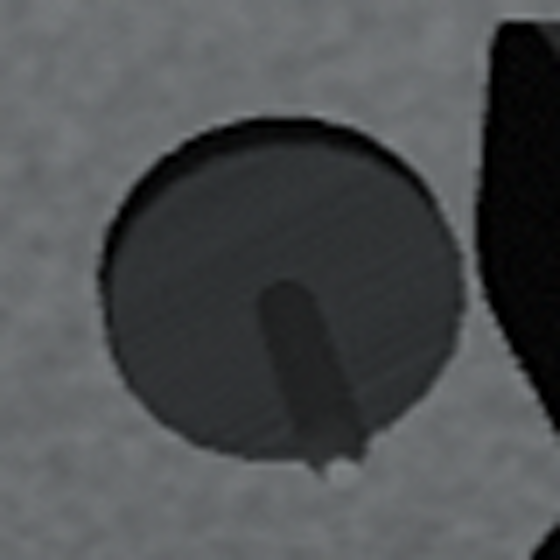

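```bash
python3 - <<'E'
from h import *
c=load("w1")
for n,u,v,z in [("A",214,161.7,.04),("B",302,155.3,.04),("pin",318.5,296.9,.062),("base",310.1,272.5,.012)]: print(n,px(c,u,v,z).round(4))
# size check A outer diameter
print(np.linalg.norm(px(c,190+66/5,161.7,.04)-px(c,190+179/5,161.7,.04)), c["z_map"][155,310],px(c,310,155).round(4),px(c,206,162).round(4))
E
```

```text
A [0.5556 0.0539 0.04  ]
B [0.4592 0.0467 0.04  ]
pin [0.4361 0.2096 0.062 ]
base [0.4364 0.2083 0.012 ]
0.024837881547230555 0.30230588 [0.4506 0.0463 0.0407] [0.5642 0.054  0.0412]
```

```bash
python3 - <<'E'
from h import *
a=down(np.pi)
gripper_to(.6,grip_force=40)
move_to([.556,.0545,.10],a)
movel([.556,.0545,.010],a,v=.12)
gripper_to(0); s=state(); print(s["t"],s["gripper_width"],s["eef_pos"])
movel([.556,.0545,.13],a,v=.2); print(state()["gripper_width"],state()["wrist_force"].round(2))
move_to([.4365,.209,.13],a); print(state()["t"],state()["eef_pos"])
c=snap("wrist","w2"); snap("side","s2")
crop("w2",150,200,360,340,3.5,"w2c");crop("side0",0,0,10,10,1,"x"); crop("s2",200,200,310,310,5,"s2c")
E
```

```text
4.5 0.29668716247704324 [0.55670913 0.05469601 0.01120445]
0.2997358185096091 [-0.33  0.4  -0.97]
6.05 [0.43627613 0.20877552 0.12921597]
```

View pics/w2c.png

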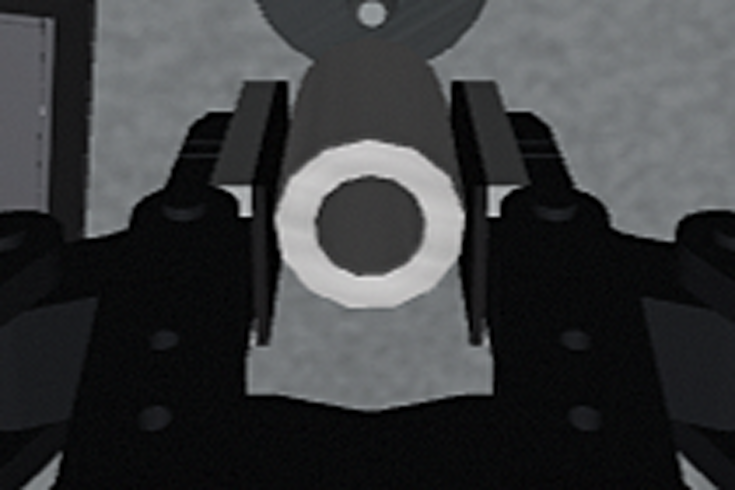

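View pics/s2c.png

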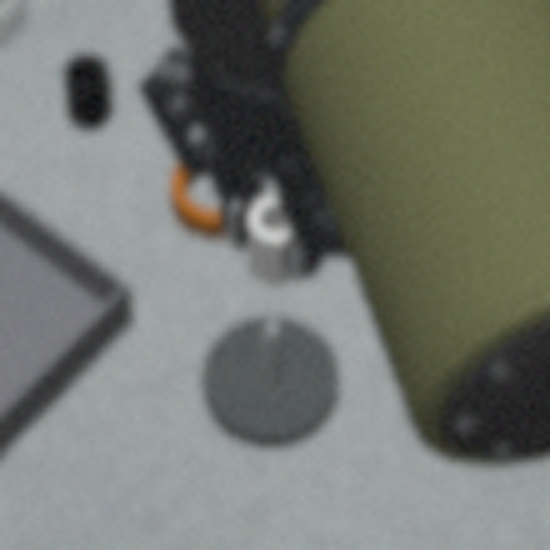

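```bash
python3 - <<'E'
from h import *
c=load("w2")
print(px(c,150+370/3.5-.5,200+226/3.5-.5,.158).round(4),px(c,150+371.5/3.5-.5,200+13/3.5-.5,.062).round(4))
E
```

```text
[0.4365 0.2081 0.158 ] [0.4361 0.2097 0.062 ]
```

```bash
python3 - <<'E'
from h import *
a=down(np.pi)
movel([.4365,.2100,.076],a,v=.15)
g=movel([.4365,.2100,.055],a,v=.06,guard=10); s=state(); print(g,s["eef_pos"],s["wrist_force"].round(1))
if not g:
    g=movel([.4365,.2100,.021],a,v=.06,guard=10); s=state(); print(g,s["eef_pos"],s["wrist_force"].round(1))
print(s["t"],s["wrist_torque"].round(2))
snap("side","s3"); crop("s3",200,200,310,310,5,"s3c")
E
```

```text
False [0.43648965 0.20990167 0.05480173] [-0.3 -0.1 -1.1]
True [0.43625871 0.2097308  0.02315917] [-1.3 -0.4  4.4]
7.6833 [-0.08  0.4  -0.01]
```

View pics/s3c.png

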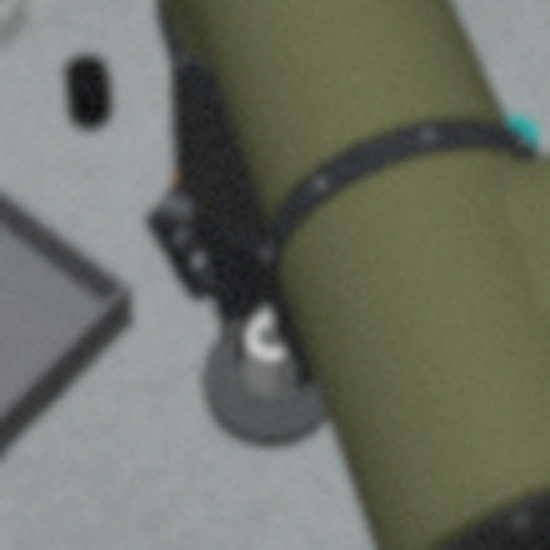

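Fully seated: the TCP is at 23.2 mm, which is the bench grasp height of 11.2 mm plus the 12 mm base. Now I'll release it and take the narrow one to the tray.

```bash
python3 - <<'E'
from h import *
a=down(np.pi)
gripper_to(.55); movel([.4362,.2097,.14],a,v=.2)
snap("wrist","w4"); crop("w4",150,130,360,290,3.5,"w4c")
move_to([.4592,.0475,.10],a)
movel([.4592,.0475,.010],a,v=.12)
gripper_to(0); s=state(); print(s["t"],s["gripper_width"],s["eef_pos"])
movel([.4592,.0475,.14],a,v=.2)
print(state()["gripper_width"])
move_to([.585,.263,.14],a); print(state()["t"])
snap("wrist","w5"); snap("top","t5"); crop("t5",160,140,300,260,5,"t5c")
E
```

```text
10.7833 0.28666422659735635 [0.45991274 0.04776069 0.0110566 ]
0.2829412006467098
12.5667
```

View pics/w4c.png

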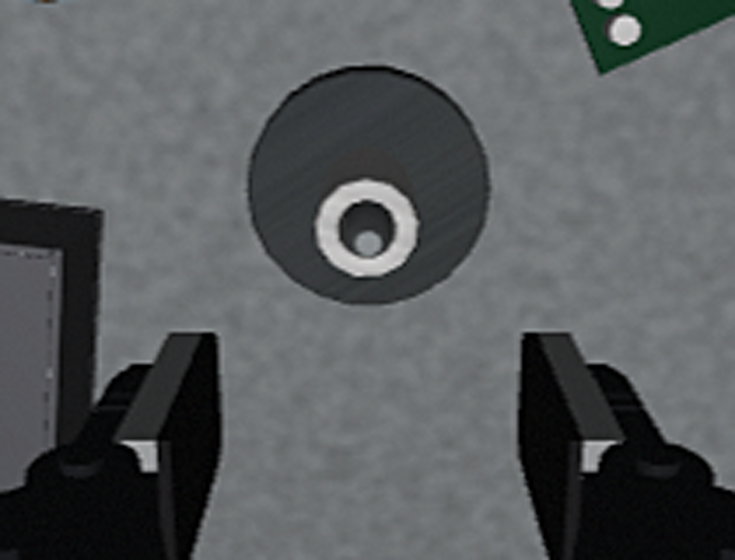

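View pics/w5.png

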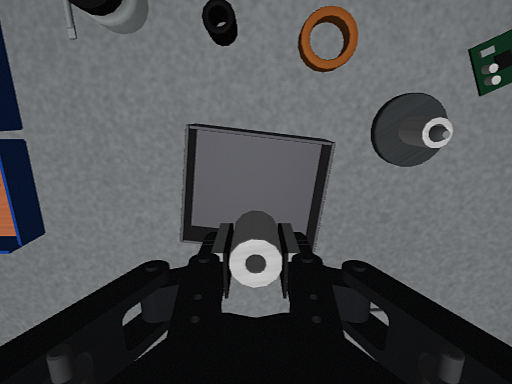

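View pics/t5c.png

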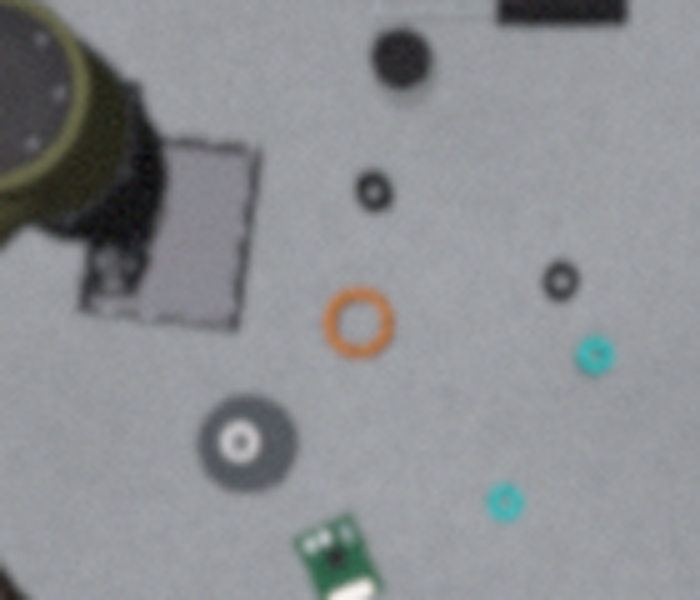

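```bash
python3 - <<'E'
from h import *
c=load("w5"); print(px(c,189,124,.04).round(3),px(c,334,142,.04).round(3),px(c,180,241,.04).round(3),px(c,316,250,.04).round(3))
a=down(np.pi)
movel([.585,.263,.045],a,v=.15)
g=movel([.585,.263,.012],a,v=.06,guard=6); s=state(); print(g,s["eef_pos"],s["t"])
E
```

```text
[0.641 0.203 0.04 ] [0.517 0.218 0.04 ] [0.657 0.311 0.04 ] [0.527 0.321 0.04 ]
True [0.58452821 0.26270998 0.01383081] 13.9583
```

```bash
python3 - <<'E'
from h import *
a=down(np.pi); b=down(np.radians(99.6))
gripper_to(.5); movel([.585,.263,.15],a,v=.2)
snap("wrist","w6")
move_to([.565,-.265,.24],b); print(state()["t"])
c=snap("wrist","w7"); cv2.imwrite("pics/w7b.png",cv2.resize(c["color"][:,:,::-1],(768,576),interpolation=cv2.INTER_CUBIC))
E
```

```text
17.0917
```

View pics/w6.png

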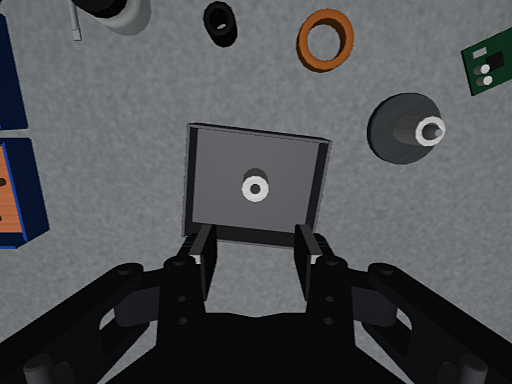

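View pics/w7b.png

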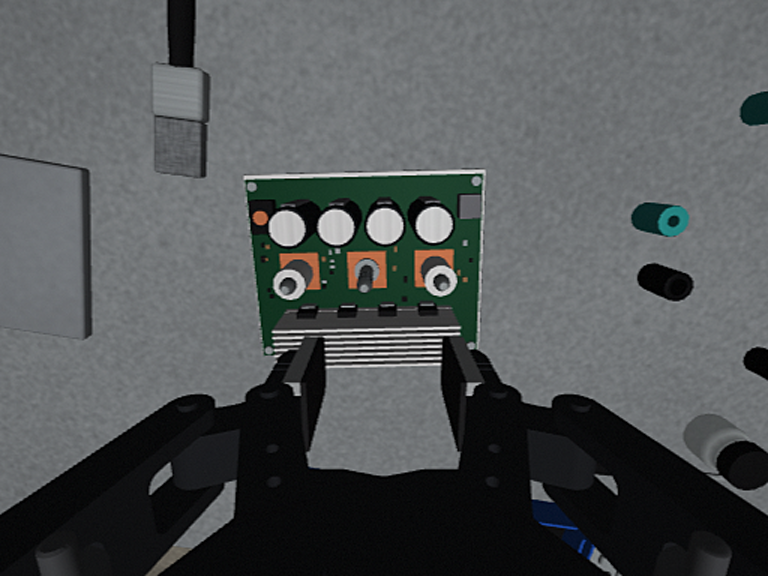

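The narrow sleeve stands upright in the tray at (256,188). The unit is well aligned with the tool, with the bare stud at about (364,285) in the enlarged picture.

```bash
python3 - <<'E'
from h import *
crop("w7",170,160,310,215,5,"w7c")
E
```

```text
(no output)
```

View pics/w7c.png

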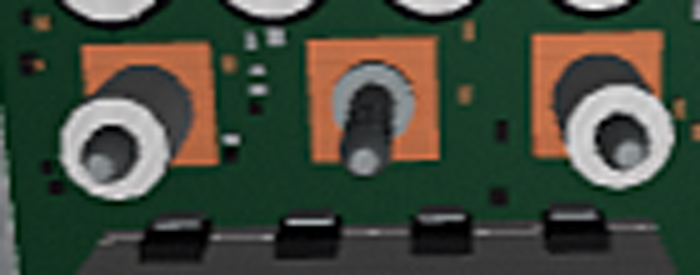

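```bash
python3 - <<'E'
from h import *
c=load("w7"); f=lambda u,v:(170+u/5-.5,160+v/5-.5)
S=px(c,*f(363.5,161),.08);L=px(c,*f(99,165),.08);Q=px(c,*f(628,153),.08)
L2=px(c,*f(114,149),.064);Q2=px(c,*f(620,135),.064)
print(S,L,Q,(L+Q)/2,np.linalg.norm(L-Q),np.degrees(np.arctan2(*(Q-L)[1::-1])))
print(L2,Q2,(L2+Q2)/2,np.linalg.norm(L2-Q2),np.degrees(np.arctan2(*(Q2-L2)[1::-1])))
b=down(np.radians(99.6))
move_to([.41,.205,.17],b); c=snap("wrist","w8"); print(state()["t"]); crop("w8",210,140,300,220,7,"w8c")
E
```

```text
[ 0.58528208 -0.27570133  0.08      ] [ 0.59627291 -0.33453896  0.08      ] [ 0.57339219 -0.21715225  0.08      ] [ 0.58483255 -0.2758456   0.08      ] 0.11959584571529974 101.02965202993293
[ 0.59684662 -0.33457789  0.064     ] [ 0.57327808 -0.21684262  0.064     ] [ 0.58506235 -0.27571026  0.064     ] 0.12007110982857841 101.31998598845493
19.0083
```

View pics/w8c.png

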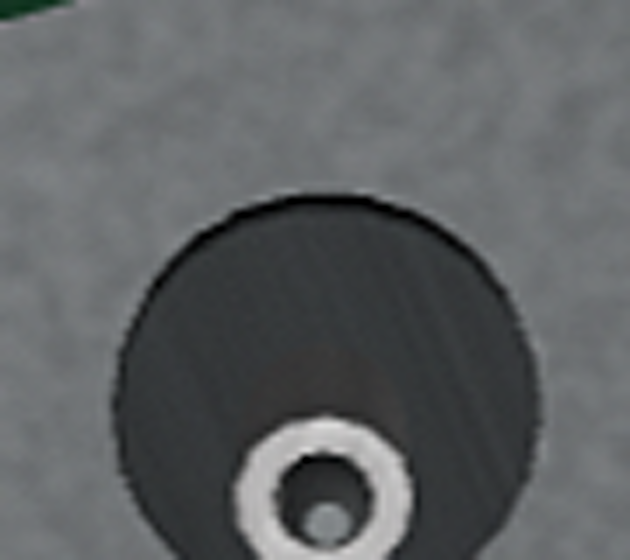

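```bash
python3 - <<'E'
from h import *
c=load("w8"); f=lambda u,v:(210+u/7-.5,140+v/7-.5)
print(px(c,*f(327,524),.062),px(c,*f(325,498),.052))
b=down(np.radians(101.2))
P=[.4358,.2090]
move_to([*P,.12],b); movel([*P,.0225],b,v=.1)
gripper_to(0); s=state(); print(s["t"],s["gripper_width"],s["eef_pos"],s["wrist_force"].round(1))
g=movel([P[0],P[1],.20],b,v=.15); s=state(); print(s["t"],s["gripper_width"],s["wrist_force"].round(1))
c=snap("wrist","w9"); crop("w9",150,180,360,320,3.5,"w9c")
E
```

```text
[0.43594067 0.20976349 0.062     ] [0.43575643 0.20947757 0.052     ]
20.7667 0.2928383227891037 [0.43630807 0.20939677 0.02341075] [0.2 0.5 3.6]
22.1 0.2934254429707146 [ 0.7 -0.5 -0.4]
```

View pics/w9c.png

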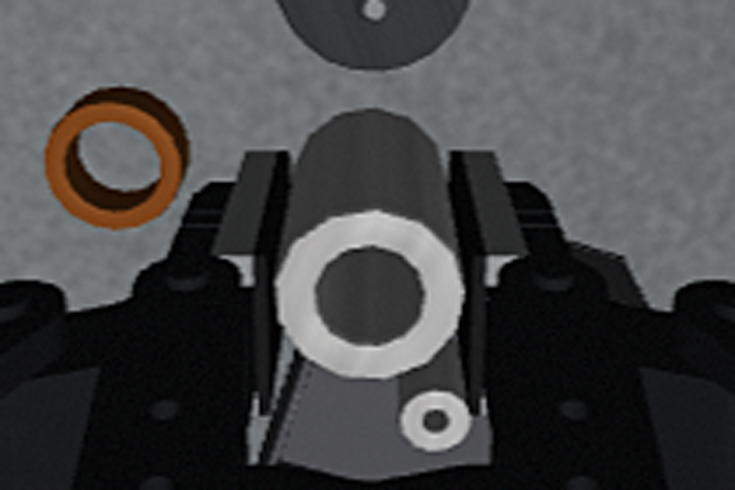

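```bash
python3 - <<'E'
from h import *
c=load("w9"); s=state(); M=R.from_rotvec(s["eef_rot"]).as_matrix()
p=px(c,150+370/3.5-.5,180+296/3.5-.5,s["eef_pos"][2]+.0286); q=px(c,150+374/3.5-.5,180+9/3.5-.5,.062)
print(s["eef_pos"],p,q,"tool offs",(M.T@(p-s["eef_pos"])).round(4))
b=down(np.radians(101.2))
move_to([.585,-.2755,.20],b); print(state()["t"],state()["eef_pos"])
snap("wrist","w10");crop("w10",150,120,360,280,3.5,"w10c"); snap("side","s10")
E
```

```text
[0.43540964 0.20872655 0.1987889 ] [0.43520882 0.2086323  0.2273889 ] [0.43598091 0.20981529 0.062     ] tool offs [-0.0001 -0.0003 -0.0286]
23.9917 [ 0.58535405 -0.27450313  0.20022363]
```

View pics/w10c.png

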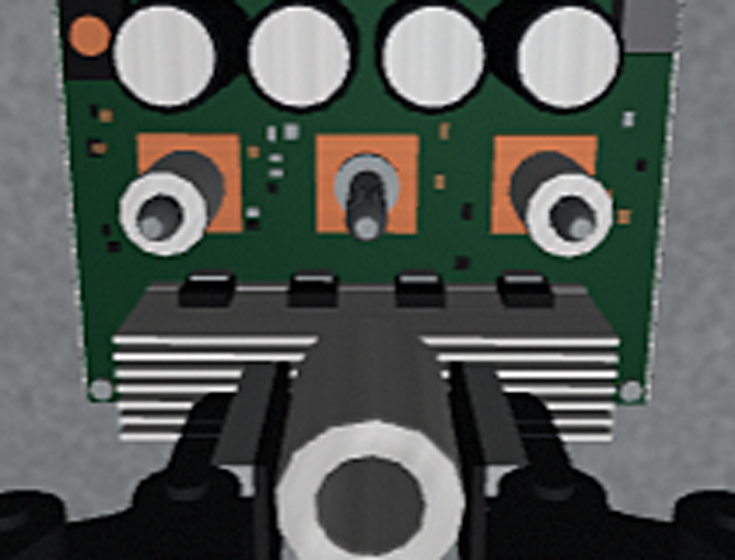

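```bash
python3 - <<'E'
from h import *
c=load("w10"); f=lambda u,v:(150+u/3.5-.5,120+v/3.5-.5)
print(px(c,*f(366.5,228),.08)); L=px(c,*f(163,213),.064);Q=px(c,*f(569,214),.064);print(L,Q,(L+Q)/2)
b=down(np.radians(101.2))
movel([.585,-.2757,.13],b,v=.1); wait(.5); s=state();print(s["t"],s["eef_pos"],s["wrist_force"].round(1))
snap("wrist","w11");crop("w11",150,150,360,310,3.5,"w11c"); snap("side","s11");crop("s11",250,80,340,170,6,"s11c")
E
```

```text
[ 0.58522078 -0.27567252  0.08      ]
[ 0.59643254 -0.33463867  0.064     ] [ 0.57336079 -0.2172502   0.064     ] [ 0.58489666 -0.27594443  0.064     ]
25.4417 [ 0.58501464 -0.27570476  0.13007452] [ 0.6  0.5 -0. ]
```

View pics/w11c.png

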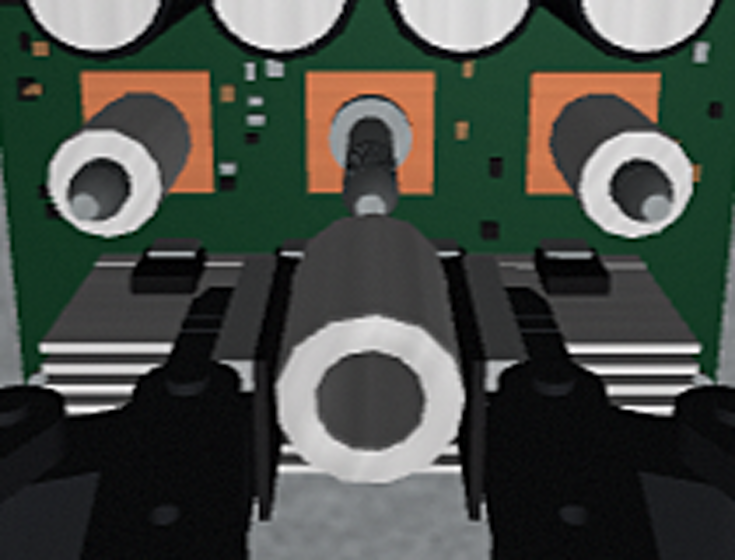

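View pics/s11c.png

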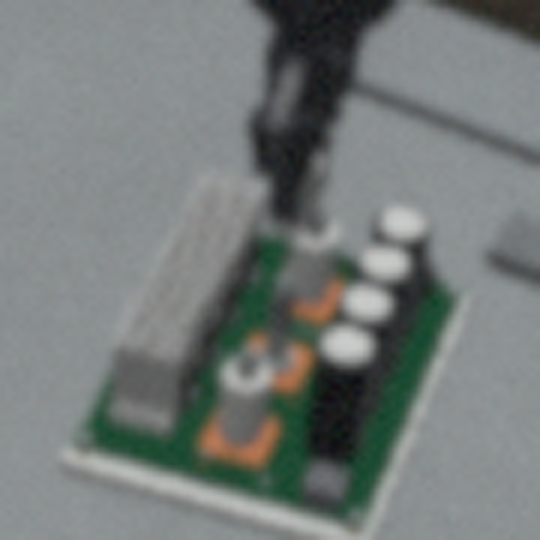

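```bash
python3 - <<'E'
from h import *
b=down(np.radians(101.2))
g=movel([.5852,-.2757,.096],b,v=.04,guard=6); wait(.7); s=state();print(g,s["t"],s["eef_pos"],s["wrist_force"].round(1),s["gripper_width"],R.from_rotvec(s["eef_rot"]).as_matrix()[:,2].round(4))
snap("wrist","w12");crop("w12",150,150,360,310,3.5,"w12c"); snap("side","s12");crop("s12",250,80,340,170,6,"s12c");snap("top","t12");crop("t12",160,130,400,270,3,"t12c")
c=load("w12"); M=R.from_rotvec(s["eef_rot"]).as_matrix()
E
```

```text
False 27.2417 [ 0.58518926 -0.27570047  0.09597111] [-0.1  0.4 -0.6] 0.29472405343413904 [-0.  0. -1.]
```

View pics/w12c.png

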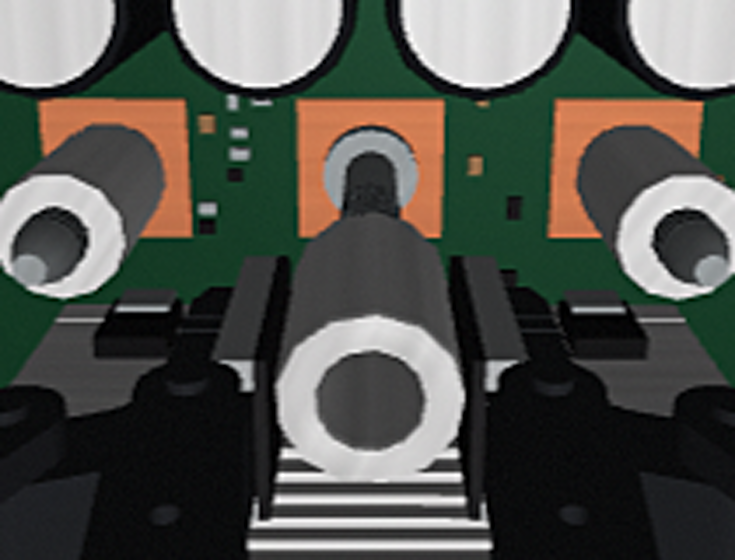

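View pics/s12c.png

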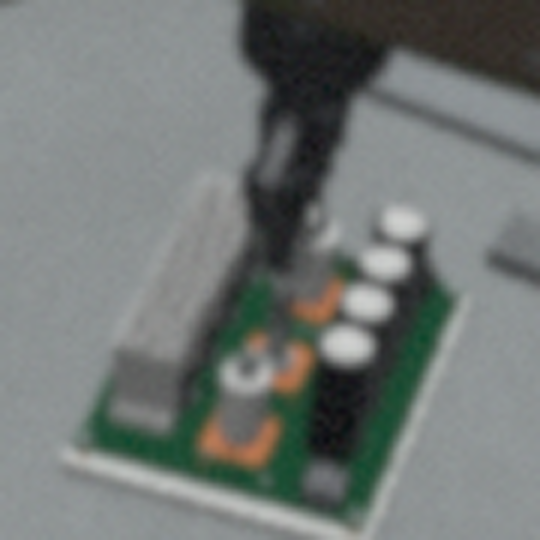

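View pics/t12c.png

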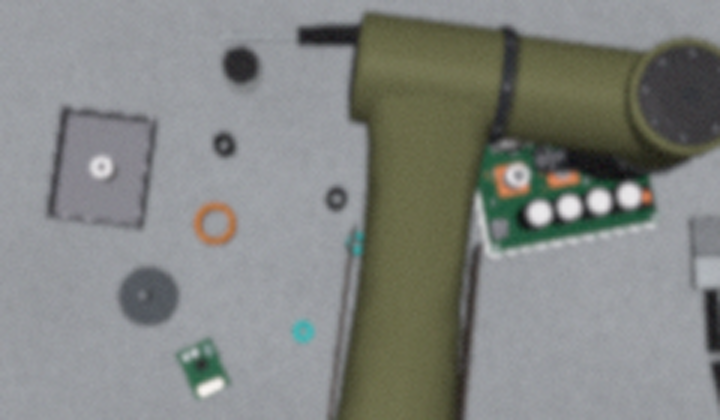

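```bash
python3 - <<'E'
from h import *
c=load("w12"); f=lambda u,v:(150+u/3.5-.5,150+v/3.5-.5)
L=px(c,*f(62,236),.064);Q=px(c,*f(679,237),.064);print((L+Q)/2,np.linalg.norm(L-Q))
print(px(c,*f(28,269),.08)/2+px(c,*f(711,271),.08)/2)
print(px(c,*f(370,398),.1246),state()["wrist_force"].round(1))
hand_in()
E
```

```text
[ 0.58496269 -0.27578156  0.064     ] 0.1180418031280106
[ 0.58517418 -0.27591628  0.08      ]
[ 0.58449775 -0.27595957  0.1246    ] [ 0.1  0.3 -0.9]
the job is handed in; nothing more can be done
```

The job is done and handed in at about 27 s. The good sleeve is still in the grip, held a few millimetres above the bare stud.

- **Gauge pin:** I seated the 14 mm bore sleeve fully on the pin. The TCP stopped at 23.2 mm, which is the bench grasp height of 11.2 mm plus the 12 mm base. I then let go of it.
- **Reject tray:** The 9 mm bore sleeve stands upright in the tray, confirmed in the wrist and top pictures.
- **Stud:** I regrasped the good sleeve and carried it high over the power unit. By the numbers, its underside is about 4.5 mm above the tip.

**Last checks**
- The wrist camera put the bore within about 0.7 mm of the stud axis, as found from the stud tip and the outer studs.
- The tool was exactly vertical and the arm had settled.
- The wrist force stayed below about 1 N near the power unit, and the 6 N guard did not trip on the last descent.
- The bystanders I could see in the last top picture were in their places. The arm hid part of the bench, and the wrench and bottle were outside the crop.

**Disagreement:** My first top-view reading of the stud, (0.579, -0.267), was 6–9 mm off. It probably picked up the washer rather than the tip, so I dropped it. The outer sleeves in that same picture agreed with the wrist camera, and I used its value of (0.585, -0.276).

The gap above the tip is worked out from the grasp height, because the sleeve hid the tip at the end.

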